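Gauge the guide tube and present the tip

ROBOT

A 6-joint arm with a two-finger parallel gripper is mounted at the origin on the work surface. World frame = base frame: x ahead of the robot, y to its left, z up, the work surface at z = 0. Lengths are in mm, angles in degrees, forces in N, time in s.
With the tool pointing down it reaches from about 300 to 850 mm from the base axis. Payload 4.2 kg.
Tool frame: the origin (TCP) lies at the very end of the fingers, on their centre line; the grasp point (between the pads) lies 19 mm behind it; z points along the fingers, y is the line along which they close (so a half turn about z gives the same grasp; the last joint's range is limited). The gripper opens to 91 mm and grips with 3 to 60 N. Pads are 32 mm wide; open, the fingers measure 118 mm over their backs; the gripper's body (76 mm by 178 mm) begins 60 mm behind the grasp point.
Start: joints at [-72.193, 18.312, 89.639, -0, 72.044, -1.146], TCP at [186.763, -543.841, 213.976] pointing down, gripper open.
Joint ranges: [-177.97, 177.97], [-48.28, 115.42], [12.27, 149.76], [-77.06, 257.06], [2.81, 150.46], [-146.56, 146.56]. Speed limits (degrees/s): [147.25, 147.25, 180, 180, 180, 180].

INTERFACE

Orientations are given as [roll, pitch, yaw] about the fixed x, y, z axes, in that order (R = Rz(yaw) Ry(pitch) Rx(roll)).
In Python, from workcell import env, eyes gives the robot as it stands.
- The arm moves only by the tool send_rows, never from a script. Its argument "targets" is text: rows parted by semicolons, each of 7 numbers parted by spaces: the shift along the tool's x, y, z in m, then the turn, a rotation vector about the tool's x, y, z in degrees, then the opening in per cent of the stroke, from 0 (shut) to 100 (fully open). A call has 1 to 12 rows; each row is the pose to reach, as a shift and turn from the pose commanded when the call began, along the tool's axes at that moment; what a row does not reach only later rows make up. A row lasts 1/12 s, in which the tool goes at most 41.7 mm and 7.16 degrees, less where a joint would pass 70% of its speed; a pose out of reach is approached as far as the arm can. A call with a gripper value outside its range is refused whole. The fingers move at their own pace and stop on an object; "grip_force" is the grip in N (left out, the last holds). Time passes only in rows, so rows that repeat a pose let the fingers close. It gives the time, the measured TCP pose, the force, the opening and the grip force at its end, in the units of the state.
- env.state(): the state, without advancing time (a new reading comes with each control period).
- eyes.grab_frame(name): name is "scene" or "top" or "wrist"; returns a dict with "image" (480x640x3 uint8, blue, green, red), "fovy" (degrees; the focal length in pixels is half the picture's height over the tangent of half this angle, whatever the lens; pixels are square), "cx", "cy" (the principal point, pixels), "eye" and "attitude" of the camera in the world. Camera axes: x right, y up, looking along -z (the intrinsics and any distortion apply to the point x, -y, -z); pixel columns grow to the right and rows downward; lengths in mm; the calibration is good to about 2 mm. A picture is of the moment at which its call begins. There is no depth.
- env.job_done(): hands the job in; it is judged then, once.
The state is a dict: "time_s": time; "qpos": joint angles; "qvel": joint speeds; "effort": joint torques, N m; "ee_pos": TCP position; "ee_rot": TCP orientation; "force": force on the tool from outside, world axes, zero at the start; "torque": the same for the moment, N m; "gripper_width": finger opening in mm; "gripper_force": force on a finger pad.
Only numpy, scipy, OpenCV 4.12 (cv2) and the standard library are available. Lean on these libraries where they do the work, as an engineer would, in place of code of your own. Each camera call takes 0.05 s, during which the arm holds its last target. There are 200 camera calls.

TASK

Take the green-collared depth gauge from its rack, push its rod down the inclined brass guide tube until the collar stops fully home against the tube's mouth, then draw it right out again. Finish still holding the gauge off everything, at rest, with its rod level and its tip a few centimetres above the centre of the white reading plate. Leave the red gauge and the other things on the bench where they are.

Things in the scene. Friction and masses are not known exactly. Their poses are not given: they have to be found in the camera images.
- green_gauge: Depth gauge, GREEN collar, lying level on one of the rack's two places (varies). Origin: centre of the collar's flat stop face, on the axis. x from tip to handle, z up as it lies. Steel rod 8 mm dia. x = -60 to 0; collar 30 mm dia. x = 0 to 8; square wooden handle 16 x 16 mm x = 8 to 98: grip near x = 53, fingers closing along y. 70 to 120 g. Handle end also green.
- green_gauge_tip (a point): The tip of the green gauge's rod (x = -60 mm of the gauge, on its axis); the last 8 mm of the rod taper to 4 mm dia.
- red_gauge: A gauge like the green one but with a RED collar and handle end (same size, same origin and axes), lying parallel on the rack's other place, 120 mm beside it. Not wanted: leave it there.
- rack: Fixed wooden rack, base 155 x 180 x 12 mm. Origin on the bench midway between the collar faces; axes parallel to the gauges'. They lie at y = +60 and -60 mm, axis 60 mm high, tips to -x (robot). Each rests in two open-topped forks 10 mm thick, at x = -25 and +85, up to 36 mm wide, cheeks 4 mm above the gauge's axis. Lift straight up.
- jig: Fixed boring jig carrying the guide tube: plywood base 160 x 110 x 18 mm (x = -155 to +5), two cheeks 78 mm high. Origin on the bench below the centre of the tube's mouth; z up; x is the level direction in which the mouth faces (away from the robot, up to 0.35 rad off).
- guide_tube: Brass guide tube fixed to the jig, rigid. Origin: centre of its mouth, 115 mm above the bench. z: the bore's axis out of the mouth, 30 degrees above level; the rod goes in along -z, down towards the robot. Outside 24, bore 11, length 66 mm; a 50 mm square block behind. Fully home, the green gauge's origin is at this origin, its x along this z.
- reading_plate: Fixed reading plate: dark steel slab 90 x 70 mm with a white top ruled with fine black lines, top 30 mm above the bench. Origin on the bench under its centre; z up, x along its long side.
- plate_top (a point): Centre of the reading plate's white top, 30 mm above the bench.
- varnish_jar: Bystander: amber glass jar with a white lid, 48 mm dia., 65 mm high. Origin: centre of its underside.
- screwdriver: Bystander: screwdriver lying flat, about 200 mm long. Origin on its underside; x along it, handle to -x.
- bridge_blank: Bystander: flat wooden blank 50 x 40 x 12 mm. Origin: centre of its underside.
Mind the look-alikes: they are no part of the job. Leave any turquoise look-alike of the red_gauge alone. Leave any blue look-alike of the green_gauge alone.

How it is judged:
By the outcome, as a careful person would: the job done as asked, in the order asked, and still so for the second after the job is handed in, while the arm keeps its last pose, push and grip.
It also fails if it takes over 45 s, if anything falls off the work surface, if the arm or the gripper's body presses on something with over 40 N, if the wrist force passes 120 N, or if a joint passes its speed limit or range.

## Working session

There is one attempt and no reset: what is moved stays moved. The work goes in short steps, Python scripts to look and compute and a tool call to move; the robot and the scene stay as the last step left them, time stands still between calls to the robot, and variables do not carry over. Pictures are saved under pics/ and viewed, at most 10 in all, crops included, and the job is handed in when it is done.

Besides the shell and the picture viewer there is one more tool, called after "Call:" by a JSON object that holds its "op" and its "data". send_rows: Moves the arm, as the interface text tells. Its arguments: {"type":"object","properties":{"targets":{"type":"string"},"grip_force":{"type":"number"}},"required":["targets"]}

```bash
ls; mkdir -p pics
python3 - <<'E'
from workcell import env, eyes
import cv2,pickle
print(env.state())
d={}
for n in ("scene","top","wrist"):
    f=eyes.grab_frame(n); d[n]=f; cv2.imwrite(f"pics/{n}0.png",f["image"]); print(n,{k:v for k,v in f.items() if k!="image"})
pickle.dump(d,open("f0.pkl","wb"))
E
```

```text
pics
{'time_s': 0.0, 'qpos': array([-7.21919902e+01,  1.83508403e+01,  8.97077592e+01,  4.59256717e-04,
        7.20428018e+01, -1.14685085e+00]), 'qvel': array([ 0.0686296 ,  0.06964691, -0.00832783, -0.00394885, -0.09228233,
        0.08100228]), 'effort': array([ 2.63977759e-03, -4.12460375e+01, -2.31970865e+01,  7.29299197e-02,
        4.57563624e-02, -1.58644666e-04]), 'ee_pos': array([ 186.61070985, -543.33411035,  213.11913652]), 'ee_rot': array([-1.79898628e+02, -2.46609190e-03,  1.89547165e+01]), 'force': array([-0.71481272, -0.27920999, -0.53139395]), 'torque': array([ 0.00630596,  0.00156673, -0.00239405]), 'gripper_force': 0.0, 'gripper_width': 91.33911341486795}
scene {'fovy': 45.60019013632461, 'cx': 326.47074859943916, 'cy': 237.62550560544406, 'eye': array([1449.62718015,  615.39726722,  899.9509586 ]), 'attitude': array([ 52.40507263,   0.2520457 , 122.64359222])}
top {'fovy': 54.32709731873628, 'cx': 314.8529819467695, 'cy': 228.73910286643206, 'eye': array([ 500.03535481,   59.20727978, 1003.82891009]), 'attitude': array([  5.30081021,  -0.32922716, -88.91313712])}
wrist {'fovy': 63.442891375161935, 'cx': 315.9056843644756, 'cy': 237.7956770232409, 'eye': array([ 265.94577112, -515.42075848,  384.74698855]), 'attitude': array([-1.72921546e+01,  6.70008489e-02, -7.10519280e+01])}
```

View pics/top0.png

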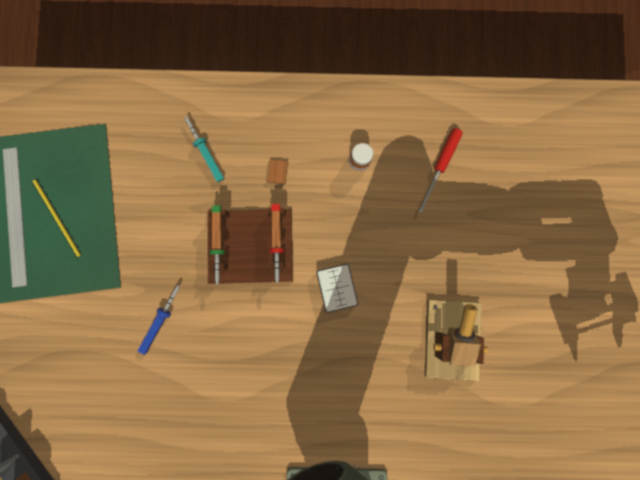

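View pics/scene0.png

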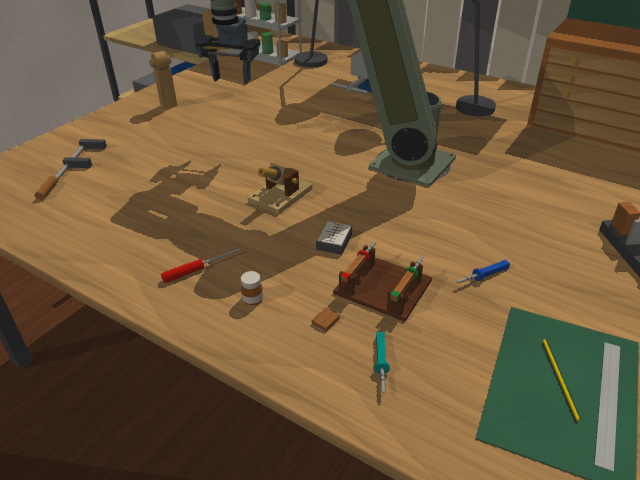

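```bash
cat > h.py <<'E'
import numpy as np, cv2, pickle
from scipy.spatial.transform import Rotation as Ro
def R(a): return Ro.from_euler('xyz',a,degrees=True).as_matrix()
def ray(f,u,v):
    F=240/np.tan(np.radians(f["fovy"]/2)); d=np.array([(u-f["cx"])/F,-(v-f["cy"])/F,-1.])
    d=R(f["attitude"])@d; return np.array(f["eye"]),d/np.linalg.norm(d)
def proj(f,P):
    F=240/np.tan(np.radians(f["fovy"]/2)); c=(np.atleast_2d(P)-f["eye"])@R(f["attitude"])
    return np.c_[f["cx"]+F*c[:,0]/-c[:,2], f["cy"]-F*c[:,1]/-c[:,2]]
def plane(f,u,v,z):
    e,d=ray(f,u,v); return e+d*(z-e[2])/d[2]
def tri(obs):
    A=0;b=0;L=[]
    for f,u,v in obs:
        e,d=ray(f,u,v);M=np.eye(3)-np.outer(d,d);A=A+M;b=b+M@e;L.append((e,M))
    p=np.linalg.solve(A,b); return p,[round(float(np.linalg.norm(M@(p-e))),1) for e,M in L]
def blobs(f,lo,hi,amin=15):
    m=cv2.inRange(cv2.cvtColor(f["image"],cv2.COLOR_BGR2HSV),np.array(lo),np.array(hi))
    n,_,s,c=cv2.connectedComponentsWithStats(m)
    return [(int(s[i][4]),np.round(c[i],1),s[i][:4]) for i in range(1,n) if s[i][4]>=amin]
E
python3 - <<'E'
from h import *
d=pickle.load(open("f0.pkl","rb"))
for n in("top","scene","wrist"):
    print(n)
    for nm,lo,hi in(("green",(45,120,40),(75,255,255)),("white",(0,0,150),(180,40,255)),("red",(0,200,60),(4,255,255)),("brass",(18,130,90),(26,255,255))):
        for b in blobs(d[n],lo,hi):
            print(nm,b[0],b[1],b[2])
t,s=d["top"],d["scene"]
cv2.imwrite("pics/c1.png",np.hstack([cv2.resize(t["image"][270:400,400:510],None,fx=3.4,fy=3.4,interpolation=2),cv2.resize(s["image"][150:230,235:325],None,fx=4.0,fy=5.525,interpolation=2)]) if 0 else cv2.resize(s["image"][150:320,235:445],None,fx=3.5,fy=3.5,interpolation=2))
E
```

```text
top
green 55 [216.1 208.3] [212 205   9   7]
green 52 [216.7 251.5] [210 250  14   5]
white 17 [188.1 121.9] [186 118   5   9]
white 317 [361.9 153.5] [352 144  20  20]
white 1734 [ 14.2 217.3] [  4 148  22 139]
white 533 [328.7 282.3] [318 266  25  42]
white 23 [216.5 276.3] [216 271   2  12]
white 23 [276.5 275.3] [276 270   2  12]
white 20 [174.5 292. ] [172 288   6   9]
red 410 [448.4 149.3] [436 129  25  43]
red 38 [275.3 207.1] [272 205   8   5]
red 41 [276. 250.] [270 248  13   5]
brass 258 [ 56.9 217.9] [ 34 180  46  76]
brass 429 [467.9 319.9] [460 304  17  33]
brass 52 [437.  346.9] [434 343   8   8]
brass 21 [485.6 349.8] [484 347   4   6]
scene
green 69 [412.4 271. ] [405 266  13  13]
green 45 [395.6 294. ] [391 290   9  12]
white 23 [461.2   7.9] [460   0   3  16]
white 87 [495.3  25.6] [491   0  10  49]
white 18 [270.9  20.8] [266  19   9   4]
white 17 [273.7  54.3] [270  53   7   4]
white 18 [487.9  69.1] [487  64   3  11]
white 171 [337.9 237.3] [322 227  28  18]
white 187 [250.  277.3] [241 271  19  13]
white 2050 [607.8 408.3] [595 343  25 128]
red 57 [364.6 254.1] 
[... 3341 characters left out ...]

brass 316 [536.8 366.6] [526 334  17  63]
brass 90 [521.5 388.6] [513 382  16  15]
brass 40 [376.4 394.3] [369 391  14   9]
brass 395 [415.9 408. ] [384 395  67  23]
brass 32 [368.4 402.6] [362 398  12   9]
brass 44 [384.5 406.3] [375 401  18  14]
brass 36 [378.2 408.9] [372 406  14   7]
brass 21 [428. 416.] [423 414  12   4]
brass 4157 [422.3 428.2] [297 419 258  22]
brass 129 [282.3 434.7] [271 429  25  11]
brass 28 [414.3 437.9] [410 435  10   6]
brass 33 [527.8 437.8] [523 435  11   6]
brass 17 [313.8 438.4] [310 437   8   4]
brass 20 [427.5 438. ] [424 436   8   4]
brass 15 [441.  438.3] [438 437   7   3]
brass 25 [540.8 437.9] [537 436   9   4]
brass 19 [554.2 438.1] [551 436   8   4]
```

View pics/c1.png

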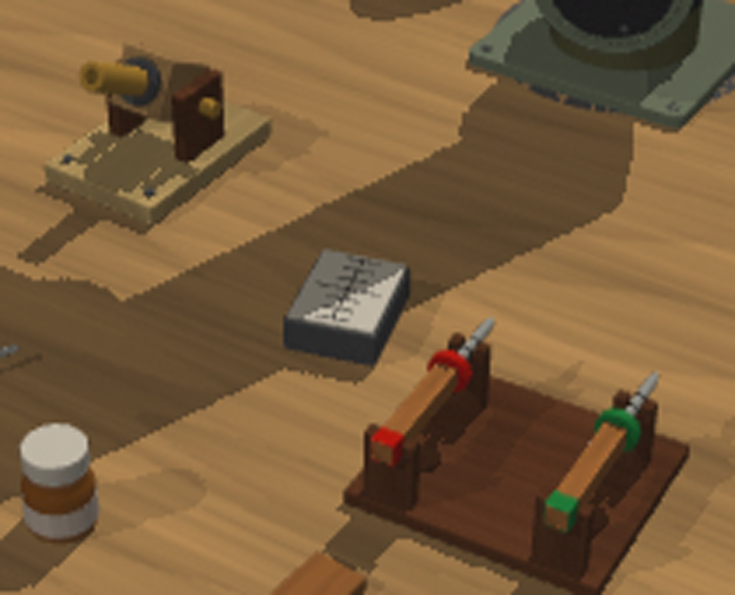

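Crop of the scene view: tube mouth near scene pixel (261,171), white plate near (335,237), green gauge collar (412,271), its handle end (396,294).

Run:
```python
from h import *
np.set_printoptions(precision=1,suppress=True)
d=pickle.load(open("f0.pkl","rb")); t,s=d["top"],d["scene"]
for nm,a,b in(("collar",(216.7,251.5),(412.4,271)),("end",(216.1,208.3),(395.6,294)),("redc",(276,250),(364.6,254.1)),("rede",(275.3,207.1),(345.9,275.8)),("mouth",(471,306),(261,171.4)),("lid",(361.9,153.5),(250,277.3))):
    print(nm,*tri([(t,*a),(s,*b)]))
# plate by threshold: gray low saturation region around it, in top
m=cv2.inRange(cv2.cvtColor(t["image"],cv2.COLOR_BGR2HSV),(0,0,60),(180,50,255)); m[:255]=0;m[320:]=0;m[:,:305]=0;m[:,365:]=0
m=cv2.morphologyEx(m,cv2.MORPH_CLOSE,np.ones((5,5)))
c=max(cv2.findContours(m,0,2)[0],key=cv2.contourArea); r=cv2.minAreaRect(c); print(r)
B=[plane(t,*p,30) for p in cv2.boxPoints(r)]; print(np.array(B),np.mean(B,0))
F=eval("lambda v: np.round(v,1)")
print(plane(t,437,346.9,74),plane(t,485.6,349.8,74))
```

```text
collar [537.1 252.8  62.8] [1.2, 1.2]
end [624.7 256.5  64.2] [0.5, 0.5]
redc [542.5 133.6  63.2] [1.0, 1.0]
rede [629.8 136.7  62.9] [0.2, 0.2]
mouth [ 442.  -241.2  114. ] [0.2, 0.2]
lid [745.5 -39.3  61.3] [1.2, 1.2]
((336.6941223144531, 287.62353515625), (42.30144119262695, 32.32263946533203), 77.47119140625)
[[503.6  50.6  30. ]
 [519.4 -14.7  30. ]
 [434.8 -34.6  30. ]
 [419.4  30.2  30. ]] [469.3   7.9  30. ]
[ 359.2 -187.5   74. ] [ 355.4 -282.5   74. ]
```

```bash
cat >> h.py <<'E'
def gR(yaw,el=30): # tool attitude holding gauge with x axis at yaw, elevation el
    a,b=np.radians([yaw,el]); x=np.array([np.cos(b)*np.cos(a),np.cos(b)*np.sin(a),np.sin(b)])
    z=-np.array([-np.sin(b)*np.cos(a),-np.sin(b)*np.sin(a),np.cos(b)]); return np.c_[x,np.cross(z,x),z]
def delta(st,P,Rt):
    R0=R(st["ee_rot"]); sh=R0.T@(np.array(P)-st["ee_pos"])/1000
    rv=np.degrees(Ro.from_matrix(R0.T@Rt).as_rotvec())
    print("shift",np.round(sh,4),"turn",np.round(rv,2),"rows~",round(float(max(np.linalg.norm(sh)/.0417,np.linalg.norm(rv)/7.16)),1))
E
python3 - <<'E'
from h import *
from workcell import env
delta(env.state(),(375,-241,191),gR(0))
E
```

```text
shift [ 0.2764 -0.2249  0.0226] turn [-5.03 29.74 18.5 ] rows~ 8.6
```

Call:
{"op": "send_rows", "data": {"targets": "0.2764 -0.225 0.0226 -5 29.7 18.5 100;0.2764 -0.225 0.0226 -5 29.7 18.5 100;0.2764 -0.225 0.0226 -5 29.7 18.5 100;0.2764 -0.225 0.0226 -5 29.7 18.5 100;0.2764 -0.225 0.0226 -5 29.7 18.5 100;0.2764 -0.225 0.0226 -5 29.7 18.5 100;0.2764 -0.225 0.0226 -5 29.7 18.5 100;0.2764 -0.225 0.0226 -5 29.7 18.5 100;0.2764 -0.225 0.0226 -5 29.7 18.5 100;0.2764 -0.225 0.0226 -5 29.7 18.5 100;0.2764 -0.225 0.0226 -5 29.7 18.5 100;0.2764 -0.225 0.0226 -5 29.7 18.5 100"}}

```text
time_s: 1.15
ee_pos: [375.2, -241.8, 191.6]
ee_rot: [179.9, -30.0, 0.1]
force: [-0.9, -1.1, 0.2]
gripper_width: 91.1
gripper_force: 0.0
```

Run:
```python
from h import *
from workcell import env,eyes
f=eyes.grab_frame("wrist");pickle.dump(f,open("w1.pkl","wb"));cv2.imwrite("pics/w1.png",f["image"])
delta(env.state(),(442+60*.866-30,-241,114+30+52),gR(0))
print(env.state()["ee_pos"],env.state()["ee_rot"])
```

```text
shift [ 0.0792 -0.0014  0.0406] turn [0.11 0.01 0.  ] rows~ 2.1
[ 375.06447629 -242.31083221  191.53644082] [ 1.79891087e+02 -2.99945594e+01  5.11650217e-03]
```

View pics/w1.png

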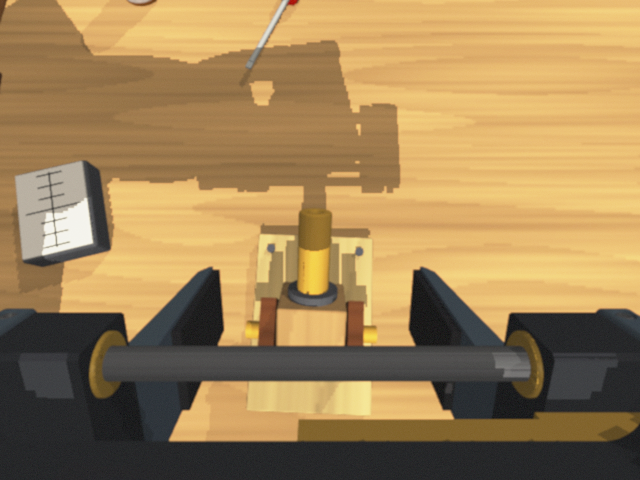

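Wrist view: tube seen from behind/above, mouth end near (315,211), foreshortened. I'll tip the tool back to look into the mouth.

Run:
```python
from h import *
from workcell import env
delta(env.state(),(500,-241,212),gR(0,-30))
```

```text
shift [ 0.1184 -0.0014  0.0447] turn [ 1.000e-01 -5.999e+01 -5.000e-02] rows~ 8.4
```

Call:
{"op": "send_rows", "data": {"targets": "0.06 -0.001 0.0 0 -20 0 100;0.118 -0.001 0.045 0 -60 0 100;0.118 -0.001 0.045 0 -60 0 100;0.118 -0.001 0.045 0 -60 0 100;0.118 -0.001 0.045 0 -60 0 100;0.118 -0.001 0.045 0 -60 0 100;0.118 -0.001 0.045 0 -60 0 100;0.118 -0.001 0.045 0 -60 0 100;0.118 -0.001 0.045 0 -60 0 100;0.118 -0.001 0.045 0 -60 0 100;0.118 -0.001 0.045 0 -60 0 100;0.118 -0.001 0.045 0 -60 0 100"}}

```text
time_s: 2.2
ee_pos: [499.9, -241.4, 209.8]
ee_rot: [-180.0, 30.1, -0.1]
force: [-0.6, -0.1, 1.0]
gripper_width: 91.1
gripper_force: 0.0
```

Run:
```python
from h import *
from workcell import env,eyes
f=eyes.grab_frame("wrist");pickle.dump(f,open("w2.pkl","wb"));cv2.imwrite("pics/w2.png",f["image"])
print(env.state()["ee_pos"],env.state()["ee_rot"],proj(f,(442,-241,114)))
```

```text
[ 499.41226955 -241.34212419  210.90176166] [ 1.79971315e+02  2.99883802e+01 -1.15256397e-01] [[316.36292793 234.95189049]]
```

View pics/w2.png

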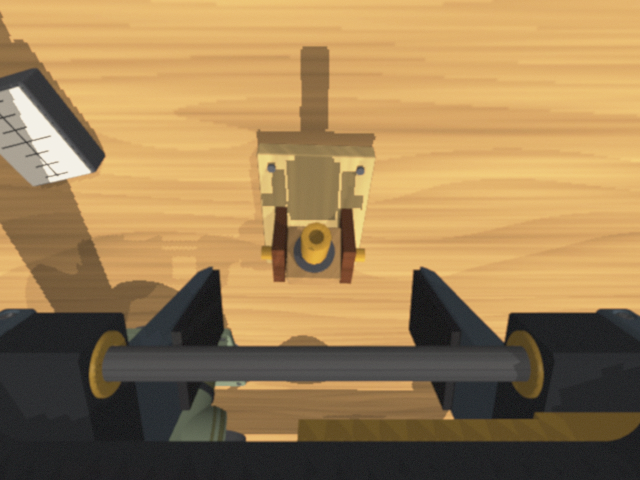

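Bore visible at (316,236), two base screws at (271,168) and (360,170), trunnion pegs at (266,254) and (359,254).

Run:
```python
from h import *
np.set_printoptions(precision=1,suppress=True)
d=pickle.load(open("f0.pkl","rb"));t,s=d["top"],d["scene"]
a=pickle.load(open("w1.pkl","rb"));b=pickle.load(open("w2.pkl","rb"))
for f,nm,rois in((a,"w1",((262,240,280,255),(350,243,368,258))),(b,"w2",((262,162,280,176),(351,163,369,177)))):
    for x0,y0,x1,y1 in rois:   # screws: bluish
        c=f["image"][y0:y1,x0:x1].astype(int); w=np.clip(c[...,0]-c[...,2]+20,0,None); ys,xs=np.mgrid[y0:y1,x0:x1]; print(nm,(xs*w).sum()/w.sum(),(ys*w).sum()/w.sum())
h=cv2.cvtColor(b["image"],cv2.COLOR_BGR2HSV)
print(cv2.cvtColor(b["image"],cv2.COLOR_BGR2GRAY)[220:272:2,298:336:2])
for f in(a,b):
    for B in blobs(f,(16,140,60),(28,255,255),12):
        if 240<B[1][0]<385 and 200<B[1][1]<345: print(B)
```

```text
w1 270.6937931034483 247.8896551724138
w1 358.8080536912752 251.23892617449664
w2 271.0117340286832 167.83963494132985
w2 359.88275862068963 170.42206896551724
[[181 183 184 183 181 180 182 184 186 180 178 178 182 185 185 165 158 157
  158]
 [202 203 205 202 203 200 198 187 176 160 165 188 199 202 193 183 179 179
  177]
 [199 199 200 202 197 163 142 133 134 133 137 141 153 163 184 184 180 179
  179]
 [152 159 154 157 152 135 139 140 142 145 146 142 136 136 161 174 174 174
  171]
 [130 134 132 126 132 139 145 148 146 144 148 146 139 142 138 131 121 124
  121]
 [114 118 118 131 137 142 145 123 108  98 105 120 143 144 139 136 124 124
  126]
 [109 103 117 137 141 145 118  94  91  85  82  84 115 138 142 140 123 125
  125]
 [109  99 128 140 137 135  97  92  87  81  79  82  87 129 144 141 131 126
  127]
 [100  91 133 138 139 120  89  83  82  81  81  79  80 121 139 136 137 125
  131]
 [ 81  80 127 138 136 126  85  83  81  78  81  80  82 124 139 143 139 125
  132]
 [ 62  73 122 136 140 135  97  76  82  78  82  79  90 131 143 145 129 127
  131]
 [ 60  72 119 140 141 137 126  91  79  79  81  90
[... 894 characters left out ...]
6  75  77  76 100 131
  136]
 [108  82  73  76  77  77  75  74  75  76  77  77  73  76  79  96 125 135
  135]
 [125 114  89  77  76  77  76  76  72  77  77  75  73  82  98 126 136 136
  133]
 [124 123 119 103  87  81  79  75  77  77  76  82  96 116 132 134 135 136
  133]]
(2745, array([313.8, 249.9]), array([297, 207,  36,  88], dtype=int32))
(251, array([251.4, 329.8]), array([244, 320,  15,  20], dtype=int32))
(260, array([370.1, 334.1]), array([362, 325,  16,  19], dtype=int32))
(1036, array([315.1, 242.3]), array([300, 223,  33,  42], dtype=int32))
(164, array([265.6, 252.9]), array([260, 245,  12,  16], dtype=int32))
(141, array([360.3, 254.9]), array([355, 248,  11,  15], dtype=int32))
```

Run:
```python
from h import *
np.set_printoptions(precision=1,suppress=True)
d=pickle.load(open("f0.pkl","rb"));t,s=d["top"],d["scene"]
a=pickle.load(open("w1.pkl","rb"));b=pickle.load(open("w2.pkl","rb"))
S=[tri([(a,270.7,247.9),(b,271,167.8)]),tri([(a,358.8,251.2),(b,359.9,170.4)])];print(S)
v=S[0][0]-S[1][0];print("yaw screws",np.degrees(np.arctan2(-v[0],v[1])))
Pg=[tri([(a,251.4,329.8),(b,265.6,252.9)]),tri([(a,370.1,334.1),(b,360.3,254.9)])];print(Pg)
v=Pg[0][0]-Pg[1][0];print("yaw pegs",np.degrees(np.arctan2(-v[0],v[1])), (Pg[0][0]+Pg[1][0])/2)
print("mid screws",(S[0][0]+S[1][0])/2)
print("w2 ray z115",plane(b,316.4,236.8,115),"w2+scene",tri([(b,316.4,236.8),(s,261,171.4)]))
# rim extreme check in w1: top row of projected rim vs 207
for P in ((442,-241,115),(440,-241,115),(440,-241,113)):
  for yaw in(-2,):
    x=gR(yaw)[:,0];y=gR(yaw)[:,1];z=gR(yaw)[:,2];an=np.linspace(0,6.28,60)
    rim=np.array(P)+12*(np.outer(np.cos(an),y)+np.outer(np.sin(an),z))
    for f,n in((a,"w1"),(b,"w2")):
        q=proj(f,rim);print(P,n,q.min(0),q.max(0),proj(f,P))
# tube left/right edges in w1 rows near mouth
m=cv2.inRange(cv2.cvtColor(a["image"],cv2.COLOR_BGR2HSV),(16,140,60),(28,255,255))
for r in range(206,292,6):
    c=np.flatnonzero(m[r,290:340])+290; print(r,c.min() if len(c) else 0,c.max() if len(c) else 0)
```

```text
[(array([ 434.1, -198.5,   20.2]), [0.0, 0.0]), (array([ 431. , -282.2,   20.2]), [0.0, 0.0])]
yaw screws -2.1561249329798526
[(array([ 358.8, -189.5,   61. ]), [0.1, 0.1]), (array([ 355.4, -285.4,   60.9]), [0.3, 0.3])]
yaw pegs -1.9974340627270135 [ 357.1 -237.4   61. ]
mid screws [ 432.6 -240.3   20.2]
w2 ray z115 [ 441. -241.  115.] w2+scene (array([ 441.3, -241.1,  114.3]), [0.7, 0.7])
(442, -241, 115) w1 [298.8 207.7] [332.2 215.6] [[315.5 211.5]]
(442, -241, 115) w2 [300.6 220.6] [332.1 251.4] [[316.4 235.9]]
(440, -241, 115) w1 [298.7 210.3] [332.2 218.4] [[315.5 214.2]]
(440, -241, 115) w2 [300.6 222.5] [332.1 253.2] [[316.4 237.7]]
(440, -241, 113) w1 [298.8 211.1] [332.1 219.2] [[315.5 215. ]]
(440, -241, 113) w2 [300.7 220.7] [332.  251.2] [[316.4 235.8]]
206 0 0
212 299 331
218 298 331
224 299 331
230 298 331
236 298 330
242 299 330
248 298 330
254 298 329
260 298 329
266 298 329
272 298 328
278 298 328
284 297 328
290 298 326
```

Run:
```python
from h import *
from workcell import env
delta(env.state(),(585,255,175),gR(2.4,0))
```

```text
shift [ 0.0912 -0.4965 -0.0114] turn [-0.63 29.98 -2.45] rows~ 12.1
```

Call:
{"op": "send_rows", "data": {"targets": "0.0912 -0.4965 -0.0114 -0.6 30 -2.5 100;0.0912 -0.4965 -0.0114 -0.6 30 -2.5 100;0.0912 -0.4965 -0.0114 -0.6 30 -2.5 100;0.0912 -0.4965 -0.0114 -0.6 30 -2.5 100;0.0912 -0.4965 -0.0114 -0.6 30 -2.5 100;0.0912 -0.4965 -0.0114 -0.6 30 -2.5 100;0.0912 -0.4965 -0.0114 -0.6 30 -2.5 100;0.0912 -0.4965 -0.0114 -0.6 30 -2.5 100;0.0912 -0.4965 -0.0114 -0.6 30 -2.5 100;0.0912 -0.4965 -0.0114 -0.6 30 -2.5 100;0.0912 -0.4965 -0.0114 -0.6 30 -2.5 100;0.0912 -0.4965 -0.0114 -0.6 30 -2.5 100"}}

```text
time_s: 3.25
ee_pos: [583.5, 252.0, 177.6]
ee_rot: [-179.9, -0.2, 2.4]
force: [1.0, 0.2, 0.3]
gripper_width: 91.0
gripper_force: 0.0
```

Call:
{"op": "send_rows", "data": {"targets": "0 0 0 0 0 0 100;0 0 0 0 0 0 100;0 0 0 0 0 0 100;0 0 0 0 0 0 100"}}

```text
time_s: 3.58
ee_pos: [583.5, 249.4, 176.6]
ee_rot: [-180.0, -0.1, 2.4]
force: [-0.7, 0.5, 0.4]
gripper_width: 91.2
gripper_force: 0.0
```

Run:
```python
from h import *
from workcell import env,eyes
f=eyes.grab_frame("wrist");pickle.dump(f,open("w3.pkl","wb"));cv2.imwrite("pics/w3.png",f["image"])
print(env.state()["ee_pos"],env.state()["ee_rot"],env.state()["qpos"])
for b in blobs(f,(45,120,40),(75,255,255),30): print(b)
print(proj(f,[(535,252.7,60),(628,256.6,60)]))
```

```text
[583.56505461 249.37553298 176.51705627] [-1.79973612e+02 -5.02026060e-02  2.40835511e+00] [2.20960056e+01 2.50048364e+01 8.47189079e+01 8.43010306e-03
 7.02200980e+01 1.09684790e+02]
(459, array([309.4, 179. ]), array([297, 170,  25,  19], dtype=int32))
(502, array([310.9, 288.8]), array([293, 277,  36,  21], dtype=int32))
[[310.13798896 288.0252957 ]
 [309.61941558 172.50432531]]
```

View pics/w3.png

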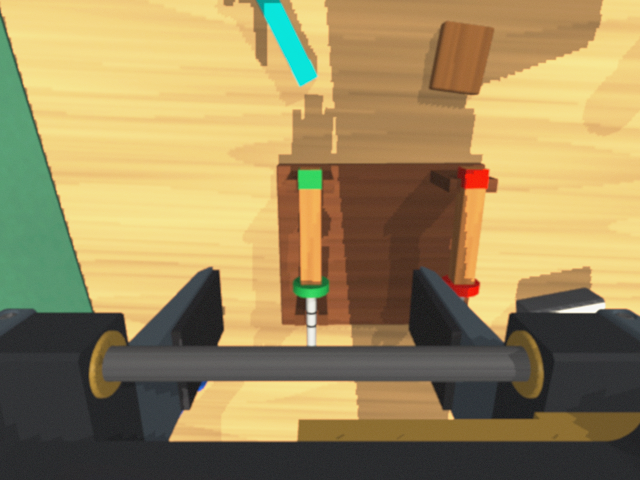

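Green gauge seen end-on-top: collar at (311,289), handle end at (309,179), centred between the fingers.

Run:
```python
from h import *
from workcell import env
np.set_printoptions(precision=1,suppress=True)
d=pickle.load(open("f0.pkl","rb"));t,s=d["top"],d["scene"];f=pickle.load(open("w3.pkl","rb"))
print(tri([(f,310.9,288.8),(t,216.7,251.5),(s,412.4,271)]),tri([(f,309.4,179),(t,216.1,208.3),(s,395.6,294)]))
print(tri([(f,310.9,288.8),(s,412.4,271)]))
print("handle end top",plane(f,309.4,169.5,68),"collar top",plane(f,310.9,288,75))
delta(env.state(),(586,254,41),gR(2.4,0))
```

```text
(array([536.6, 252.5,  63. ]), [0.9, 1.3, 1.3]) (array([624.4, 256.5,  64.1]), [0.5, 0.7, 0.4])
(array([534.3, 252.4,  60.6]), [0.5, 0.5])
handle end top [631.2 256.8  68. ] collar top [541.9 252.2  75. ]
shift [ 0.  -0.   0.1] turn [-0.  -0.1  0. ] rows~ 3.3
```

Call:
{"op": "send_rows", "data": {"targets": "0.0026 -0.0051 0.03 0 0 0.1 100;0.0026 -0.0051 0.06 0 0 -0.1 100;0.0026 -0.0051 0.09 0 0 -0.1 100;0.0026 -0.0051 0.115 0 0 -0.1 100;0.0026 -0.0051 0.13 0 0 -0.1 100;0.0026 -0.0051 0.1355 0 0 -0.1 100;0.0026 -0.0051 0.1355 0 0 -0.1 100;0.0026 -0.0051 0.1355 0 0 -0.1 100"}}

```text
time_s: 4.3
ee_pos: [586.7, 256.0, 41.1]
ee_rot: [-180.0, -0.1, 2.6]
force: [-0.2, 0.5, -0.6]
gripper_width: 91.2
gripper_force: 0.0
```

Call:
{"op": "send_rows", "data": {"targets": "0 0 0 0 0 0 40;0 0 0 0 0 0 0;0 0 0 0 0 0 0;0 0 0 0 0 0 0;0 0 0 0 0 0 0;0 0 0 0 0 0 0;0 0 0 0 0 0 0;0 0 0 0 0 0 0;0 0 0 0 0 0 0;0 0 0 0 0 0 0", "grip_force": 35}}

```text
time_s: 5.13
ee_pos: [585.9, 256.7, 40.0]
ee_rot: [-180.0, 0.0, 2.7]
force: [0.0, 0.9, -1.3]
gripper_width: 27.7
gripper_force: 0.0
```

Call:
{"op": "send_rows", "data": {"targets": "0 0.0015 -0.0005 0 0 0 0;0 0.0015 -0.0005 0 0 0 0;0 0.0015 -0.0005 0 0 0 0;0 0.0015 -0.0005 0 0 0 0;0 0.0015 -0.0005 0 0 0 0;0 0.0015 -0.0005 0 0 0 0"}}

```text
time_s: 5.63
ee_pos: [586.0, 255.1, 40.6]
ee_rot: [-180.0, 0.0, 2.6]
force: [-0.0, 1.1, 0.1]
gripper_width: 16.0
gripper_force: 35.0
```

Call:
{"op": "send_rows", "data": {"targets": "0 0 -0.01 0 0 0 0;0 0 -0.025 0 0 0 0;0 0 -0.045 0 0 0 0;0 0 -0.07 0 0 0 0;0 0 -0.1 0 0 0 0;0 0 -0.13 0 0 0 0;0 0 -0.16 0 0 0 0;0 0 -0.18 0 0 0 0;0 0 -0.18 0 0 0 0"}}

```text
time_s: 6.38
ee_pos: [588.4, 256.2, 226.9]
ee_rot: [-179.8, -0.6, 2.6]
force: [0.8, 0.4, -0.1]
gripper_width: 15.8
gripper_force: 35.0
```

Run:
```python
from h import *
from workcell import env,eyes
np.set_printoptions(precision=1,suppress=True)
s=env.state();print(s["ee_pos"],s["ee_rot"],s["gripper_width"],s["gripper_force"])
# target pre-insertion: gauge origin 110 out along axis
M=np.array([441.6,-241.1,115]);Rt=gR(-2.2);x=Rt[:,0]
np.set_printoptions(precision=4,suppress=True)
print("above-far"); delta(s,M+(105+53)*x+19*Rt[:,2]+[0,0,40],Rt)
print(M+(105+53)*x+19*Rt[:,2])
```

```text
[588.4 256.2 226.9] [-179.8   -0.6    2.6] 15.750508829387885 34.99639391899109
above-far
shift [-0.0239  0.5024  0.0069] turn [-1.54 29.4   4.66] rows~ 12.1
[ 587.8242 -246.7174  177.5455]
```

Call:
{"op": "send_rows", "data": {"targets": "-0.024 0.5024 0.007 -1.5 29.4 4.7 0;-0.024 0.5024 0.007 -1.5 29.4 4.7 0;-0.024 0.5024 0.007 -1.5 29.4 4.7 0;-0.024 0.5024 0.007 -1.5 29.4 4.7 0;-0.024 0.5024 0.007 -1.5 29.4 4.7 0;-0.024 0.5024 0.007 -1.5 29.4 4.7 0;-0.024 0.5024 0.007 -1.5 29.4 4.7 0;-0.024 0.5024 0.007 -1.5 29.4 4.7 0;-0.024 0.5024 0.007 -1.5 29.4 4.7 0;-0.024 0.5024 0.007 -1.5 29.4 4.7 0;-0.024 0.5024 0.007 -1.5 29.4 4.7 0;-0.024 0.5024 0.007 -1.5 29.4 4.7 0"}}

```text
time_s: 7.38
ee_pos: [584.0, -246.0, 212.4]
ee_rot: [179.8, -29.3, -2.1]
force: [0.5, 0.2, -0.5]
gripper_width: 15.6
gripper_force: 35.0
```

Call:
{"op": "send_rows", "data": {"targets": "-0.024 0 0.005 0 0 0 0;-0.02 0 0.0346 0 0 0 0;-0.02 0 0.0346 0 0 0 0;-0.02 0 0.0346 0 0 0 0;-0.02 0 0.0346 0 0 0 0;-0.02 0 0.0346 0 0 0 0"}}

```text
time_s: 7.88
ee_pos: [585.2, -244.2, 174.6]
ee_rot: [179.7, -29.5, -2.0]
force: [0.2, -0.6, -1.5]
gripper_width: 15.8
gripper_force: 35.0
```

Run:
```python
from h import *
from workcell import env,eyes
np.set_printoptions(precision=4,suppress=True)
s=env.state();print(s["ee_pos"],s["ee_rot"],s["qpos"])
d={n:eyes.grab_frame(n) for n in("wrist","scene","top")};pickle.dump(d,open("f1.pkl","wb"))
M=np.array([441.6,-241.1,115]);Rt=gR(-2.2);x=Rt[:,0]
delta(s,M+158*x+19*Rt[:,2],Rt)
R0=R(s["ee_rot"]);tip=s["ee_pos"]-19*R0[:,2]-113*R0[:,0]
print("tip nominal",tip,[proj(d[k],tip) for k in d],[proj(d[k],M) for k in d])
p=cv2.resize(d["scene"]["image"][120:200,220:320],None,fx=4,fy=4,interpolation=2);q=cv2.resize(d["top"]["image"][240:360,430:510],None,fx=4,fy=4,interpolation=2)
w=d["wrist"]["image"][150:350,180:460]
o=np.zeros((600,800,3),np.uint8);o[:320,:400]=p;o[:480,420:740]=q;o[330:530,:280]=w;cv2.imwrite("pics/p1.png",o)
```

```text
[ 585.2383 -244.1601  174.6376] [179.6714 -29.5034  -2.0162] [-30.7362  14.2012 108.628   25.0452  33.17    43.1764]
shift [ 0.0038  0.0025 -0.0012] turn [0.24 0.5  0.16] rows~ 0.1
tip nominal [ 477.6051 -240.262   135.5238] [array([[317.0656, 509.0002]]), array([[252.1442, 170.3399]]), array([[474.0626, 287.4211]])] [array([[320.7613, 564.0198]]), array([[261.0219, 171.0047]]), array([[470.9896, 306.3307]])]
```

View pics/p1.png

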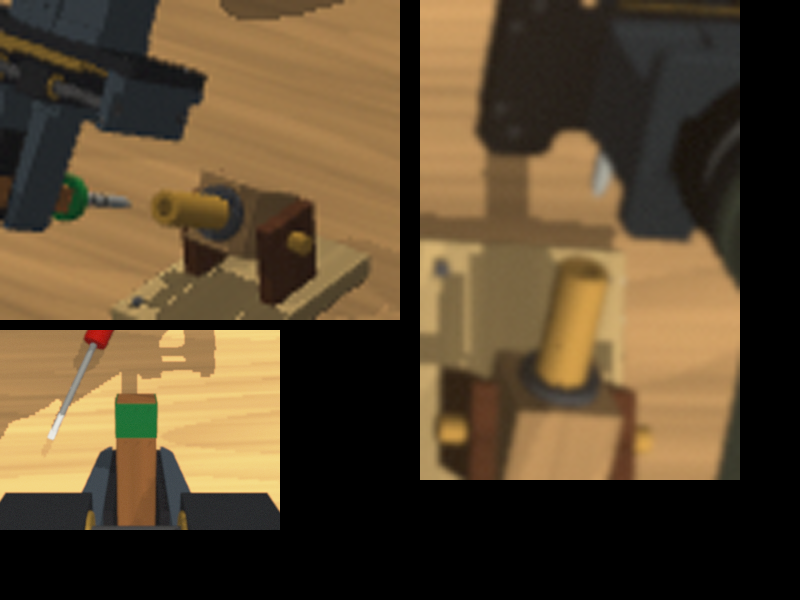

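Tip seen at scene (252.2,170.8) and top (475,288.5), right where the arm pose predicts; mouth at (261,171) and (471,307). Advancing to just short of the mouth and rechecking.

Call:
{"op": "send_rows", "data": {"targets": "0.0038 0.0025 -0.0012 0.2 0.5 0.2 0;-0.01 0.0025 -0.001 0.2 0.5 0.2 0;-0.022 0.0024 -0.0009 0.2 0.5 0.2 0;-0.033 0.0024 -0.0009 0.2 0.5 0.2 0;-0.033 0.0024 -0.0009 0.2 0.5 0.2 0;-0.033 0.0024 -0.0009 0.2 0.5 0.2 0;-0.033 0.0024 -0.0009 0.2 0.5 0.2 0"}}

```text
time_s: 8.62
ee_pos: [556.5, -246.4, 159.1]
ee_rot: [180.0, -30.0, -2.3]
force: [0.7, -0.3, -0.7]
gripper_width: 15.9
gripper_force: 35.0
```

Run:
```python
from h import *
from workcell import env,eyes
np.set_printoptions(precision=4,suppress=True)
s=env.state();print(s["ee_pos"],s["ee_rot"],s["force"])
d={n:eyes.grab_frame(n) for n in("scene","top")};pickle.dump(d,open("f2.pkl","wb"))
M=np.array([441.6,-241.1,115]);Rt=gR(-2.2);x=Rt[:,0]
delta(s,M+121*x+19*Rt[:,2],Rt)
R0=R(s["ee_rot"]);tip=s["ee_pos"]-19*R0[:,2]-113*R0[:,0]
print("tip nominal",tip,[proj(d[k],tip) for k in d],[proj(d[k],M) for k in d])
p=cv2.resize(d["scene"]["image"][150:190,235:285],None,fx=8,fy=8,interpolation=0);q=cv2.resize(d["top"]["image"][270:340,450:500],None,fx=7.5,fy=7.5,interpolation=0)
o=np.zeros((600,800,3),np.uint8);o[:320,:400]=p;o[:525,420:795]=q;cv2.imwrite("pics/p2.png",o)
```

```text
[ 556.5308 -246.3615  159.1049] [179.9763 -30.0291  -2.3081] [ 0.7179 -0.2625 -0.651 ]
shift [-0.0007 -0.0008 -0.0003] turn [ 0.08 -0.03 -0.09] rows~ 0.0
tip nominal [ 449.2777 -242.0307  119.0049] [array([[258.8441, 170.8712]]), array([[472.158 , 302.3587]])] [array([[261.0219, 171.0047]]), array([[470.9896, 306.3307]])]
```

View pics/p2.png

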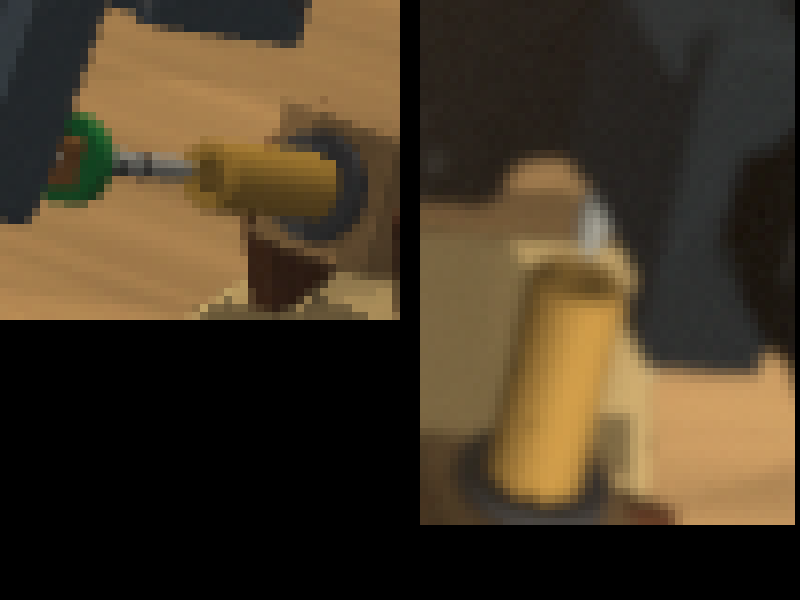

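Top: rod tip at px (472.7,303) about 1 mm right of the tube's axis; scene: rod in line with the bore. Applying the 0.8 mm sideways correction and entering gently.

Call:
{"op": "send_rows", "data": {"targets": "-0.001 -0.0008 -0.0003 0 0 0 0;-0.004 -0.0008 -0.0003 0 0 0 0;-0.008 -0.0008 -0.0003 0 0 0 0;-0.012 -0.0008 -0.0003 0 0 0 0;-0.016 -0.0008 -0.0003 0 0 0 0;-0.02 -0.0008 -0.0003 0 0 0 0;-0.024 -0.0008 -0.0003 0 0 0 0;-0.028 -0.0008 -0.0003 0 0 0 0;-0.028 -0.0008 -0.0003 0 0 0 0"}}

```text
time_s: 9.47
ee_pos: [530.2, -243.7, 143.6]
ee_rot: [-179.9, -29.8, -2.4]
force: [0.4, 0.4, -1.8]
gripper_width: 15.9
gripper_force: 35.0
```

Run:
```python
from h import *
from workcell import env
np.set_printoptions(precision=4,suppress=True)
s=env.state();print(s["ee_pos"],s["ee_rot"],s["force"],s["torque"])
M=np.array([441.6,-241.1,115]);Rt=gR(-2.2);x=Rt[:,0]
delta(s,M+53*x+19*Rt[:,2],Rt)
```

```text
[ 530.1725 -243.7181  143.6132] [-179.9075  -29.8419   -2.3617] [ 0.3834  0.4271 -1.8343] [0.0404 0.3261 0.0576]
shift [-0.038   0.0009 -0.0004] turn [-0.01  0.16 -0.14] rows~ 0.9
```

Call:
{"op": "send_rows", "data": {"targets": "-0.005 0.0006 -0.0003 0 0.1 -0.1 0;-0.01 0.0007 -0.0004 0 0.1 -0.1 0;-0.015 0.0007 -0.0004 0 0.1 -0.1 0;-0.02 0.0007 -0.0004 0 0.1 -0.1 0;-0.025 0.0007 -0.0004 0 0.1 -0.1 0;-0.029 0.0007 -0.0004 0 0.1 -0.1 0;-0.032 0.0007 -0.0004 0 0.1 -0.1 0;-0.034 0.0007 -0.0004 0 0.1 -0.1 0;-0.034 0.0007 -0.0004 0 0.1 -0.1 0"}}

```text
time_s: 10.22
ee_pos: [501.1, -243.4, 127.5]
ee_rot: [-180.0, -30.0, -2.2]
force: [0.3, 0.3, -0.7]
gripper_width: 15.9
gripper_force: 35.0
```

Call:
{"op": "send_rows", "data": {"targets": "-0.001 0 0 0 0 0 0;-0.002 0 0 0 0 0 0;-0.003 0 0 0 0 0 0;-0.004 0 0 0 0 0 0;-0.004 0 0 0 0 0 0"}}

```text
time_s: 10.63
ee_pos: [497.9, -243.3, 125.6]
ee_rot: [180.0, -30.0, -2.2]
force: [0.2, 0.5, -0.1]
gripper_width: 15.3
gripper_force: 35.0
```

Run:
```python
from h import *
from workcell import env
np.set_printoptions(precision=4,suppress=True)
s=env.state();print(s["ee_pos"],s["ee_rot"],s["force"],s["torque"])
M=np.array([441.6,-241.1,115]);Rt=gR(-2.2);x=Rt[:,0]
delta(s,M+53*x+19*Rt[:,2],Rt); print("along",s["force"]@x)
```

```text
[ 497.9348 -243.276   125.6176] [179.993  -30.0064  -2.2071] [ 0.1754  0.4632 -0.1268] [-0.0021  0.369  -0.0014]
shift [-0.0011 -0.      0.    ] turn [ 0.01 -0.01 -0.01] rows~ 0.0
along 0.07300661011811625
```

Call:
{"op": "send_rows", "data": {"targets": "-0.0007 0 0 0 0 0 0;-0.0014 0 0 0 0 0 0;-0.002 0 0 0 0 0 0;-0.002 0 0 0 0 0 0"}}

```text
time_s: 10.97
ee_pos: [496.9, -243.5, 125.2]
ee_rot: [180.0, -30.1, -2.2]
force: [3.1, 1.4, -0.7]
gripper_width: 15.8
gripper_force: 35.0
```

Call:
{"op": "send_rows", "data": {"targets": "-0.0007 0 0 0 0 0 0;-0.0014 0 0 0 0 0 0;-0.002 0 0 0 0 0 0;-0.002 0 0 0 0 0 0;-0.002 0 0 0 0 0 0"}}

```text
time_s: 11.38
ee_pos: [496.8, -243.7, 125.5]
ee_rot: [180.0, -30.3, -2.3]
force: [8.6, 4.0, 1.5]
gripper_width: 15.9
gripper_force: 35.0
```

Call:
{"op": "send_rows", "data": {"targets": "-0.0007 -0.0003 0 0 0 0 0;-0.0014 -0.0006 0 0 0 0 0;-0.002 -0.0006 0 0 0 0 0;-0.002 -0.0006 0 0 0 0 0;-0.002 -0.0006 0 0 0 0 0"}}

```text
time_s: 11.8
ee_pos: [496.7, -243.9, 125.8]
ee_rot: [179.9, -30.4, -2.3]
force: [14.2, 4.1, 2.7]
gripper_width: 15.7
gripper_force: 35.0
```

Run:
```python
from h import *
from workcell import env,eyes
np.set_printoptions(precision=4,suppress=True)
s=env.state();print(s["ee_pos"],s["ee_rot"],s["force"],s["torque"])
d={n:eyes.grab_frame(n) for n in("scene","top")}
p=cv2.resize(d["scene"]["image"][150:190,235:285],None,fx=8,fy=8,interpolation=0);q=cv2.resize(d["top"]["image"][270:340,450:500],None,fx=7.5,fy=7.5,interpolation=0)
o=np.zeros((600,800,3),np.uint8);o[:320,:400]=p;o[:525,420:795]=q;cv2.imwrite("pics/p3.png",o)
M=np.array([441.6,-241.1,115]);Rt=gR(-2.2);x=Rt[:,0]
delta(s,M+53*x+19*Rt[:,2],Rt); print("along",s["force"]@x)
```

```text
[ 496.6605 -243.8698  125.774 ] [179.9006 -30.4411  -2.3074] [14.2043  4.06    2.699 ] [ 0.6093 -2.0183  0.1868]
shift [-0.0001 -0.0007  0.0008] turn [ 0.15 -0.44 -0.09] rows~ 0.1
along 13.506685964642395
```

View pics/p3.png

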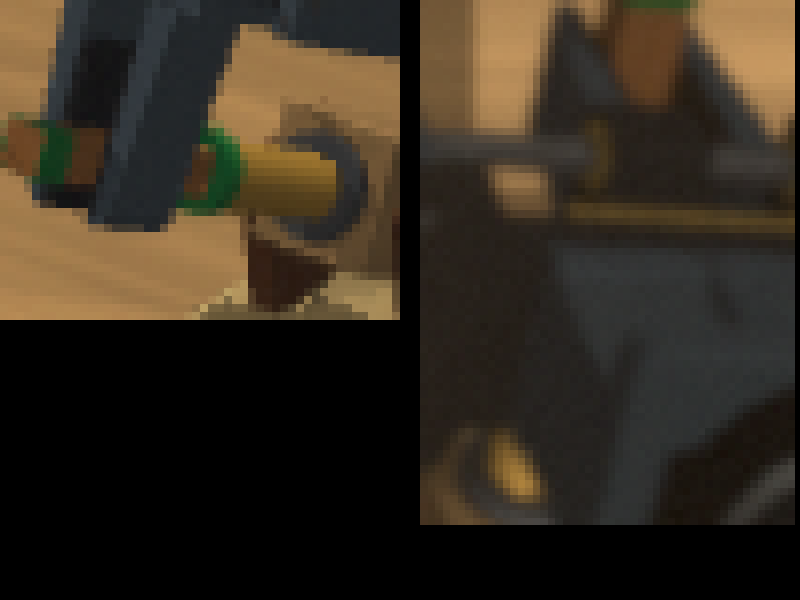

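Collar sits against the tube mouth with no rod showing (scene crop ~(240,170)), the arm stalled at 13.5 N axial. Drawing it out.

Call:
{"op": "send_rows", "data": {"targets": "0.004 0.0005 0 0 0 0 0;0.008 0.0006 0 0 0 0 0;0.016 0.0006 0 0 0 0 0;0.024 0.0006 0 0 0 0 0;0.034 0.0006 0 0 0 0 0;0.044 0.0006 0 0 0 0 0;0.056 0.0006 0 0 0 0 0;0.068 0.0006 0 0 0 0 0;0.08 0.0006 0 0 0 0 0;0.095 0.0006 0 0 0 0 0;0.11 0.0006 0 0 0 0 0;0.11 0.0006 0 0 0 0 0"}}

```text
time_s: 12.9
ee_pos: [590.3, -247.7, 179.3]
ee_rot: [179.8, -30.2, -2.1]
force: [0.9, -0.1, 0.4]
gripper_width: 15.6
gripper_force: 35.0
```

Run:
```python
from h import *
from workcell import env,eyes
np.set_printoptions(precision=4,suppress=True)
s=env.state();print(s["ee_pos"],s["ee_rot"],s["force"],s["gripper_width"])
R0=R(s["ee_rot"]);tip=s["ee_pos"]-19*R0[:,2]-113*R0[:,0]
f=eyes.grab_frame("scene");t=eyes.grab_frame("top");pickle.dump((f,t),open("f4.pkl","wb"))
print("tip",tip,proj(f,tip))
# plate centre recheck using w1
a=pickle.load(open("w1.pkl","rb"));print("plate in w1",proj(a,[(469.3,7.9,30),(503.6,50.6,30),(519.4,-14.7,30),(434.8,-34.6,30),(419.4,30.2,30)]))
for yaw in(-2,15,30):
    Rt=gR(yaw,0);P=np.array([469.3,7.9,70])+113*Rt[:,0]+19*Rt[:,2];print(yaw,P);delta(s,P+[0,0,60],Rt)
```

```text
[ 590.2856 -247.7353  179.2912] [179.8276 -30.1886  -2.0991] [ 0.9048 -0.117   0.364 ] 15.587959577296449
tip [ 483.1312 -243.7505  138.8925] [[249.6374 169.7767]]
plate in w1 [[ 52.1562 209.2881]
 [ 13.1555 175.1455]
 [ 83.0855 159.9562]
 [ 92.5325 245.0596]
 [ 19.6688 261.4706]]
-2 [582.2312   3.9564  51.    ]
shift [-0.0493 -0.2514  0.0496] turn [  0.19 -30.19  -0.14] rows~ 6.3
15 [578.4496  37.1466  51.    ]
shift [-0.0536 -0.2844  0.047 ] turn [  4.67 -29.94 -16.75] rows~ 7.0
30 [567.1609  64.4     51.    ]
shift [-0.0642 -0.3112  0.0407] turn [  8.62 -29.34 -31.39] rows~ 7.7
```

Call:
{"op": "send_rows", "data": {"targets": "-0.049 -0.2514 0.0496 0.2 -30.2 -0.1 0;-0.049 -0.2514 0.0496 0.2 -30.2 -0.1 0;-0.049 -0.2514 0.0496 0.2 -30.2 -0.1 0;-0.049 -0.2514 0.0496 0.2 -30.2 -0.1 0;-0.049 -0.2514 0.0496 0.2 -30.2 -0.1 0;-0.049 -0.2514 0.0496 0.2 -30.2 -0.1 0;-0.049 -0.2514 0.0496 0.2 -30.2 -0.1 0;-0.049 -0.2514 0.0496 0.2 -30.2 -0.1 0;-0.049 -0.2514 0.0496 0.2 -30.2 -0.1 0;-0.049 -0.2514 0.0496 0.2 -30.2 -0.1 0"}}

```text
time_s: 13.83
ee_pos: [579.4, 4.3, 109.9]
ee_rot: [-179.9, 0.2, -2.1]
force: [-0.1, 0.5, -0.4]
gripper_width: 15.6
gripper_force: 35.0
```

Call:
{"op": "send_rows", "data": {"targets": "0 0 0.02 0 0 0 0;0 0 0.04 0 0 0 0;0 0 0.055 0 0 0 0;0 0 0.06 0 0 0 0;0 0 0.06 0 0 0 0;0 0 0.06 0 0 0 0;0 0 0.06 0 0 0 0"}}

```text
time_s: 14.42
ee_pos: [580.9, 4.5, 51.5]
ee_rot: [-179.8, 0.0, -2.1]
force: [-0.7, 0.3, -0.9]
gripper_width: 16.0
gripper_force: 35.0
```

Run:
```python
from h import *
from workcell import env,eyes
np.set_printoptions(precision=4,suppress=True)
s=env.state();print(s["ee_pos"],s["ee_rot"],s["force"],s["gripper_width"])
d={n:eyes.grab_frame(n) for n in("scene","top")};pickle.dump(d,open("f5.pkl","wb"))
Rt=gR(-2,0);delta(s,np.array([469.3,7.9,70])+113*Rt[:,0]+19*Rt[:,2],Rt)
tip=s["ee_pos"]-19*R(s["ee_rot"])[:,2]-113*R(s["ee_rot"])[:,0]
print(tip,[proj(d[k],[tip,(469.3,7.9,30)]) for k in d])
p=cv2.resize(d["scene"]["image"][180:280,290:390],None,fx=4,fy=4,interpolation=0);q=cv2.resize(d["top"]["image"][250:330,300:380],None,fx=5,fy=5,interpolation=0)
o=np.zeros((400,800,3),np.uint8);o[:,:400]=p;o[:,400:]=q;cv2.imwrite("pics/p5.png",o)
```

```text
[580.903    4.5134  51.4762] [-179.8484    0.0426   -2.1213] [-0.6846  0.3163 -0.8849] 16.044724626396725
shift [0.0013 0.0005 0.0005] turn [-0.15  0.04 -0.12] rows~ 0.0
[467.9927   8.6454  70.5602] [array([[335.4126, 218.7897],
       [334.8065, 231.9787]]), array([[337.3589, 288.8637],
       [336.6758, 287.5349]])]
```

View pics/p5.png

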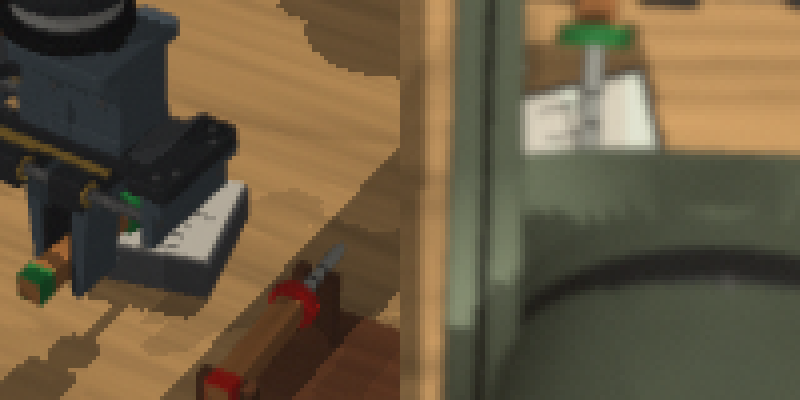

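Call:
{"op": "send_rows", "data": {"targets": "0.0013 0.0005 0.0003 -0.1 0 -0.1 0;0.0013 0.0005 0.0003 -0.1 0 -0.1 0;0.0013 0.0005 0.0003 -0.1 0 -0.1 0;0.0013 0.0005 0.0003 -0.1 0 -0.1 0;0.0013 0.0005 0.0003 -0.1 0 -0.1 0;0.0013 0.0005 0.0003 -0.1 0 -0.1 0"}}

```text
time_s: 15.02
ee_pos: [581.3, 4.7, 49.9]
ee_rot: [-179.9, 0.2, -2.0]
force: [-0.3, 0.2, -0.5]
gripper_width: 15.6
gripper_force: 35.0
```

Run:
```python
from h import *
from workcell import env,eyes
np.set_printoptions(precision=2,suppress=True)
s=env.state();R0=R(s["ee_rot"]);g=lambda x:s["ee_pos"]-19*R0[:,2]+(x-53)*R0[:,0]
print(g(-60),s["qvel"],s["force"])
d={n:eyes.grab_frame(n) for n in("scene","top","wrist")}
for n in d:
    print(n,proj(d[n],[g(4),g(94)]))
    for b in blobs(d[n],(45,120,40),(75,255,255),10): print(b)
```

```text
[468.38   8.56  69.29] [ 0.01  0.12 -0.05 -0.02  0.02 -0.07] [-0.35  0.23 -0.49]
scene [[320.52 232.14]
 [298.16 251.61]]
(12, array([321.9, 229.7]), array([320, 228,   5,   4], dtype=int32))
(44, array([299.8, 250.3]), array([295, 246,   9,  11], dtype=int32))
top [[338.93 256.39]
 [341.08 211.75]]
(40, array([338.8, 256.4]), array([333, 255,  13,   4], dtype=int32))
wrist [[317.17 408.74]
 [317.35 226.88]]
(1428, array([315.6, 240.5]), array([295, 223,  42,  35], dtype=int32))
(447, array([316.3, 412. ]), array([285, 389,  63,  30], dtype=int32))
```

```bash
python3 -c "
from workcell import env
print(env.job_done())"
```

```text
the job is handed in; nothing more can be done
None
```

The job is handed in, with no verdict returned: the green gauge went home in the tube (collar stopped at 13.5 N), was drawn out, and is held level and at rest with its tip about 4 cm above the centre of the plate, at about 15 s of the 45 s allowed.

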